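# Vent the vial chamber, then hold its sprung lid at the mark

## Task

Vent the vial chamber before opening it: with the blue lid still shut, pull the sprung vent slide out by its black knob until its green pointer stands level with the red clip on the scale, keep it there for about a second, and let it go back fully home. Then lift the sprung lid by its steel bar until the lid's green pointer is level with the red clip on the arc, and finish while still holding the lid there, steady: do not let go. Leave both red clips where they are set, and do not disturb the bottle, beaker and vial rack standing round the chamber.

Things in the scene. Friction and masses are not known exactly. Their poses are not given: they have to be found in the camera images.
- chamber: White vial chamber fixed to the bench, 200 (x) x 220 (y) x 100 mm high without lid; grey vent housing 200 x 140 x 55 mm high along its -y side (centre y = -180 mm); white arc and bracket on its +y side (y = 117 to 135 mm, up to 170 mm above the rim, 275 mm above the bench). Origin: centre of the white box's underside; x from the lid bar (front) to the hinge (back), z up.
- lid: Blue sprung lid, 195 x 218 x 12 mm. Origin on its hinge line at the chamber's back (chamber x = 95, z = 100 mm), mid-width. Axes as the chamber's when shut; x from front to hinge, y along the hinge. Opening turns it about +y, front rising (0 shut, stop 1.3 rad). Spring and weight shut it: about 4 N up at the bar to start it, 6 N along its arc at 0.7 rad; it falls shut if let go.
- lid_bar (a point): Centre of the round steel lifting bar, 12 mm thick, 120 mm long along y, carried 45 mm in front of the lid's front edge by two arms at its ends, clear below; it sits 240 mm from the hinge line (x = -240, z = +6 mm in the lid's frame). It can be taken from above with the fingers closing front to back and may turn between the pads.
- lid_pointer (a point): Tip of the green pointer on the lid's left (+y) side edge, 199 mm from the hinge line, 6 mm above the lid's underside; axes as the lid's.
- lid_clip: Red clip with a thin red needle, set at a different angle each time on the arc. Its origin and axes are like the lid's, turned about the same hinge line: the lid is at the mark when the two bodies' x axes are parallel (set 0.40 to 0.75 rad up).
- lid_mark (a point): Centre of the red clip on the arc, 206 mm from the hinge line, 6 mm above the needle body's x axis, 124 mm to the +y side; level with the lid pointer when the lid is at the mark.
- vent_knob (a point): Grasp point of the upright round black knob of the vent slide, 18 mm diameter, top 24 mm above this point; the knob stands on a 50 x 36 x 8 mm plate whose top is 26 mm below this point. The slide runs along the chamber's -x direction, away from the hinge side.
- vent (a joint): Vent slide: 0 fully home, grows to 0.070 m as it is pulled towards the chamber's front (-x). A spring pulls it home: 4 N at 0 plus 1 N for each 10 mm.
- vent_pointer (a point): Tip of the green pointer of the vent slide, 42 mm to the knob's -y side.
- vent_clip (a joint): Setting of the red clip on the vent scale, in m along the same line as the vent slide (0.022 to 0.048): the pointer is level with the clip when joint vent equals this.
- vent_mark (a point): Red clip on the vent scale (8 x 20 x 9 mm), this point is in its middle; axes as the chamber's. It lies 55 mm to the -y side of the knob's track.
- amber_bottle: Amber reagent bottle, 68 mm diameter, 160 mm high, loose, origin at the centre of its underside. Bystander.
- beaker: Clear open beaker, 76 mm diameter, 95 mm high, loose, origin at the centre of its underside. Bystander.
- vial_rack: Blue rack of amber vials with white caps, 130 x 90 x 63 mm, loose, origin at the centre of its underside. Bystander.

How it is judged (in metres and radians):
On the way, in this order (a step that is already met when the one before it is completed fails the run):
1. with the lid shut, the vent slide's pointer is kept level with the red clip (within 5 mm) for 0.5 s (x of vent_pointer in the frame of vent_mark between -0.005 and 0.005 m and angle between lid's own z axis and vertical below 0.06 rad), for 0.5 s.
2. the vent slide is back home (within 6 mm), the lid still shut (value of joint vent below 0.006 m and angle between lid's own z axis and vertical below 0.06 rad), for 0.1 s.
At the end, for the whole second after the job is handed in: The lid is held by the robot, steady (under 0.1 rad/s) with a contact force over 0.8 N, within 0.06 rad of the red clip's angle; the vent slide is home within 6 mm; both red clips are within 6 mm of where they were set; bottle, beaker and rack stand upright within 30 mm of where they were (angle between the x axis of lid and the x axis of lid_clip, either way round below 0.06 rad and angular speed of lid below 0.1 rad/s and (contact force between lid and the fingers above 0.8 N or contact force between lid and the arm above 0.8 N) and value of joint vent below 0.006 m and not (distance of amber_bottle from where it was at the start of the episode above 0.03 m) and not (distance of beaker from where it was at the start of the episode above 0.03 m) and not (distance of vial_rack from where it was at the start of the episode above 0.03 m) and not (angle between amber_bottle's own z axis and vertical above 0.4 rad) and not (angle between beaker's own z axis and vertical above 0.4 rad) and not (angle between vial_rack's own z axis and vertical above 0.4 rad) and not (distance of lid_mark from where it was at the start of the episode above 0.006 m) and not (distance of vent_mark from where it was at the start of the episode above 0.006 m)); the arm keeps its last pose, push and grip.
It fails at once if a bystander is moved over 30 mm or tipped over 0.4 rad (distance of any of amber_bottle, beaker, vial_rack from where it was at the start of the episode above 0.03 m or angle between any of amber_bottle, beaker, vial_rack's own z axis and vertical above 0.4 rad).
It fails at once if a red clip is shifted over 6 mm (distance of any of lid_mark, vent_mark from where it was at the start of the episode above 0.006 m).
It also fails if it takes over 58 s, if anything falls off the work surface, if the arm or the gripper's body presses on something with over 40 N, if the wrist force passes 120 N, or if a joint passes its speed limit or range.

## Robot

A 6-joint arm with a two-finger parallel gripper is mounted at the origin on the work surface. World frame = base frame: x ahead of the robot, y to its left, z up, the work surface at z = 0. Lengths are in m, angles in degrees, forces in N, time in s.
With the tool pointing down it reaches from about 0.275 to 0.825 m from the base axis. Payload 5.2 kg.
Tool frame: the origin (TCP) lies on the centre line of the jaws, within the pads' length; the fingertips stand 8 mm ahead of it and the grasp point (between the pads) lies 11 mm behind it (r.tips_ahead is the distance from the TCP to the fingertips, in m); z points along the fingers, y is the line along which they close (so a half turn about z gives the same grasp; the last joint's range is limited). The gripper opens to 93 mm and grips with 3 to 60 N. Pads are 15 mm wide; open, the fingers measure 128 mm over their backs; the gripper's body (75 mm by 188 mm) begins 65 mm behind the grasp point.
Start: joints at [54.844, 14.817, 87.949, -0, 77.235, -11.62], TCP at [0.22, 0.504, 0.227] pointing down, gripper open.
Joint ranges: [-179.93, 179.93], [-52.35, 119.4], [10.71, 147.94], [-69.91, 249.91], [12.55, 155.21], [-178.61, 178.61]. Speed limits (degrees/s): [147.25, 147.25, 180, 180, 180, 180].

## Interface

Orientations are given as a 3x3 rotation matrix whose columns are the frame's x, y, z axes.
In Python, from workcell import r gives the robot as it stands.
- The arm moves only by the tool move_arm, never from a script. Its argument "rows" is a list of rows, each an object with "delta_pos": the shift along the tool's x, y, z in mm, a list of three; "twist": the turn about the tool's z in degrees. In form: [{"delta_pos": [x, y, z], "twist": twist}, ...]. A call has 1 to 20 rows; each row is the pose to reach, as a shift and turn from the pose commanded when the call began, along the tool's axes at that moment; what a row does not reach only later rows make up. A row lasts 1/8 s, in which the tool goes at most 62.5 mm and 10.7 degrees, less where a joint would pass 70% of its speed; a pose out of reach is approached as far as the arm can. A call with a gripper value outside its range is refused whole. "hand" is the finger opening in mm, from 0 to 93, set as the call begins (left out, the last holds). The fingers move at their own pace and stop on an object; "grip_force" is the grip in N (left out, the last holds). Time passes only in rows, so rows that repeat a pose let the fingers close. It gives the time, the measured TCP pose, the force, the opening and the grip force at its end, in the units of the state.
- r.get_state(): the state, without advancing time (a new reading comes with each control period).
- r.camera(name): name is "scene" or "top" or "wrist"; returns the picture (480x640x3 uint8, blue, green, red); there is no depth.
- r.calibration(name): a dict with "camera_matrix" (3x3 intrinsics, pixels), "extrinsics" (4x4, takes a point from camera to world coordinates). Camera axes: x right, y up, looking along -z (the intrinsics and any distortion apply to the point x, -y, -z); pixel columns grow to the right and rows downward; lengths in m; the calibration is good to about 2 mm. A picture is of the moment at which its call begins: read the wrist's pose just before it. calibration takes no time and is no camera call; for the wrist camera it gives the pose at the moment of the call.
- r.hand_in(): hands the job in; it is judged then, once.
The state is a dict: "clock": time; "q": joint angles; "dq": joint speeds; "joint_torque": joint torques, N m; "position": TCP position; "tcp_rot": TCP orientation; "ft_force": force on the tool from outside, world axes, zero at the start; "moment": the same for the moment, N m; "finger_gap": opening from 0.0 (shut) to 1.0 (fully open); "finger_force": force on a finger pad.
Only numpy, scipy, OpenCV 4.12 (cv2) and the standard library are available. Lean on these libraries where they do the work, as an engineer would, in place of code of your own. Each camera call takes 0.05 s, during which the arm holds its last target. There are 200 camera calls.

## Working session

There is one attempt and no reset: what is moved stays moved. The work goes in short steps, Python scripts to look and compute and a tool call to move; the robot and the scene stay as the last step left them, time stands still between calls to the robot, and variables do not carry over. Pictures are saved under pics/ and viewed, at most 10 in all, crops included, and the job is handed in when it is done.

Besides the shell and the picture viewer there is one more tool, called by a JSON object that holds its "name" and its "arguments", one argument or row to a line. move_arm: Moves the arm, as the interface text tells. Its arguments: {"type":"object","properties":{"rows":{"type":"array","items":{"type":"object","properties":{"delta_pos":{"type":"array","items":{"type":"number"}},"twist":{"type":"number"}}}},"hand":{"type":"number"},"grip_force":{"type":"number"}},"required":["rows"]}

```bash
mkdir -p pics
python3 - <<'E'
from workcell import r
import cv2,numpy as np
s=r.get_state();print(s['position'],s['tcp_rot'],s['clock'],s['ft_force'],s['finger_gap'],r.tips_ahead)
for n in("scene","top"):
    cv2.imwrite(f'pics/{n}0.png',r.camera(n));c=r.calibration(n);print(n,np.round(c['camera_matrix'],1).tolist(),np.round(c['extrinsics'],4).tolist(),[k for k in c])
E
```

```text
[0.21929783 0.50381675 0.22583029] [[-9.16805802e-01  3.99331989e-01 -1.04151859e-03]
 [ 3.99333176e-01  9.16804705e-01 -1.46568523e-03]
 [ 3.69574141e-04 -1.75966165e-03 -9.99998384e-01]] 0.0 [0.30066878 0.38513259 0.52392196] 1.0029541202288326 0.008
scene [[565.4, 0.0, 318.5], [0.0, 565.4, 251.9], [0.0, 0.0, 1.0]] [[-0.7463, -0.4312, 0.5071, 1.2717], [0.6656, -0.4775, 0.5735, 0.7769], [-0.0052, 0.7655, 0.6434, 0.9649], [0.0, 0.0, 0.0, 1.0]] ['camera_matrix', 'extrinsics']
top [[460.2, 0.0, 326.0], [0.0, 460.2, 240.1], [0.0, 0.0, 1.0]] [[0.0035, 0.9993, -0.0364, 0.5283], [-0.9998, 0.0042, 0.0199, 0.0271], [0.0201, 0.0363, 0.9991, 1.0983], [0.0, 0.0, 0.0, 1.0]] ['camera_matrix', 'extrinsics']
```

View pics/scene0.png

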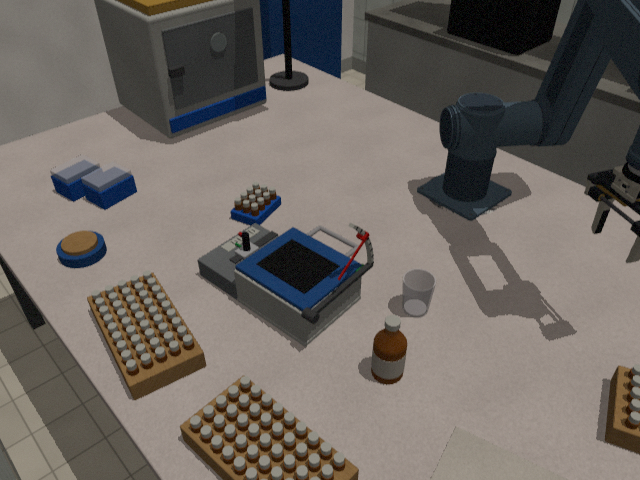

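View pics/top0.png

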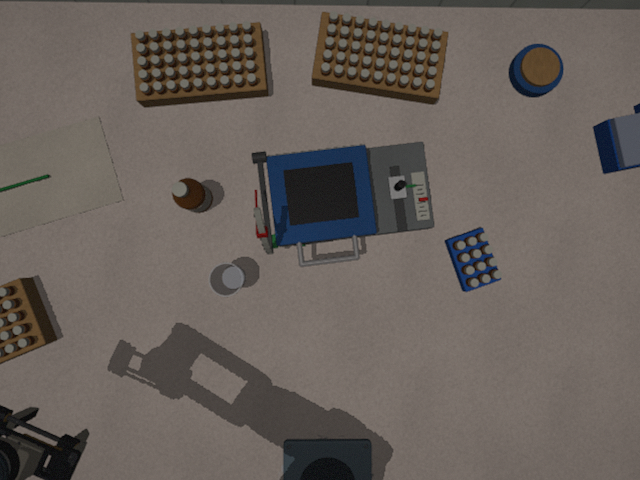

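The scene view shows the chamber in the middle with its front toward the robot. In the top view the lid is at about (320,195), the knob at (400,186), the vent clip at (422,199) and the bar at (330,255). I'll measure from the colours and an enlarged crop.

```bash
cat > h.py <<'E'
import cv2,numpy as np
from workcell import r
def ray(cal,uv):
    K,E=np.array(cal['camera_matrix']),np.array(cal['extrinsics'])
    d=np.linalg.inv(K)@[uv[0],uv[1],1]; return E[:3,3],E[:3,:3]@[d[0],-d[1],-d[2]]
def onz(cal,uv,z):
    o,d=ray(cal,uv); return o+d*(z-o[2])/d[2]
def onplane(cal,uv,p,n):
    o,d=ray(cal,uv); return o+d*(np.dot(p-o,n)/np.dot(d,n))
def proj(cal,P):
    K,E=np.array(cal['camera_matrix']),np.array(cal['extrinsics'])
    c=E[:3,:3].T@(np.array(P)-E[:3,3]); u=K@[c[0],-c[1],-c[2]]; return u[:2]/u[2]
def comps(m,mn=4):
    n,l,s,c=cv2.connectedComponentsWithStats(m.astype(np.uint8));return [(s[i].tolist(),np.round(c[i],1).tolist()) for i in range(1,n) if s[i][4]>=mn]
def masks(im):
    h=cv2.cvtColor(im,cv2.COLOR_BGR2HSV).astype(int);H,S,V=h[...,0],h[...,1],h[...,2]
    return dict(red=((H<6)|(H>174))&(S>150)&(V>70),green=(H>50)&(H<90)&(S>90)&(V>30),blue=(H>100)&(H<125)&(S>140)&(V>60))
E
python3 - <<'E'
from h import *
im=cv2.imread('pics/top0.png');c=r.calibration('top');m=masks(im)
for k in('red','green'): print(k,comps(m[k]))
b=m['blue'].astype(np.uint8);b[:, :240]=0;b[:,385:]=0;b[:135]=0;b[270:]=0
b=cv2.morphologyEx(b,cv2.MORPH_OPEN,np.ones((5,5)))
cs=max(cv2.findContours(b,0,2)[0],key=cv2.contourArea);R=cv2.minAreaRect(cs)
P=np.array([onz(c,p,.112) for p in cv2.boxPoints(R)]);print(cv2.boxPoints(R).round(1).tolist(),P.round(4).tolist(),np.linalg.norm(P-np.roll(P,1,0),axis=1))
print('centre',P.mean(0))
print('knobtop ~',onz(c,(398,186),.12))
s=cv2.imread('pics/scene0.png');ms=masks(s)
for k in('red','green'): print('scene',k,comps(ms[k]))
a=cv2.resize(im[140:275,240:440],None,fx=4,fy=4,interpolation=2);cv2.imwrite('pics/c1.png',a)
a=cv2.resize(s[215:345,195:385],None,fx=4,fy=4,interpolation=2);cv2.imwrite('pics/c2.png',a)
E
```

```text
red [([255, 190, 2, 17, 22], [255.7, 197.1]), ([419, 197, 9, 4, 25], [422.8, 198.8]), ([256, 228, 11, 10, 50], [261.0, 233.9])]
green [([0, 175, 49, 16, 135], [23.9, 182.5]), ([406, 185, 10, 3, 20], [409.7, 185.6]), ([272, 235, 6, 13, 51], [273.7, 241.0]), ([302, 244, 3, 2, 4], [303.0, 244.8])]
[[266.0, 156.8000030517578], [364.8999938964844, 144.39999389648438], [376.0, 232.89999389648438], [277.0, 245.1999969482422]] [[0.7433, 0.1373, 0.112], [0.772, -0.0762, 0.112], [0.5803, -0.1001, 0.112], [0.5528, 0.1121, 0.112]] [0.19215494 0.21538364 0.19318363 0.21397794]
centre [0.66208651 0.0182642  0.112     ]
knobtop ~ [ 0.6806495  -0.14642455  0.12      ]
scene red [([239, 232, 3, 4, 8], [239.9, 233.5]), ([338, 232, 31, 48, 166], [354.8, 251.5])]
scene green [([235, 243, 6, 4, 12], [237.8, 244.8]), ([355, 265, 9, 7, 13], [358.5, 268.2])]
```

View pics/c1.png

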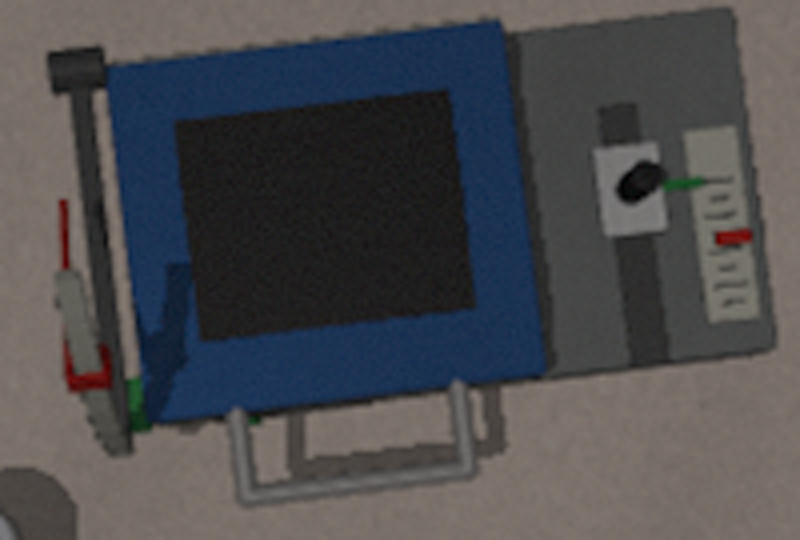

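View pics/c2.png

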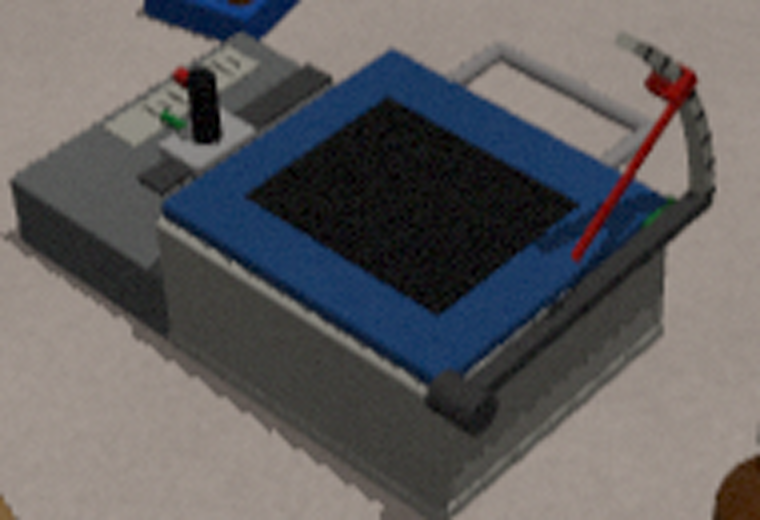

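The crops show the pointer tip at top px (416,185.5), the vent clip at (423,199), the red arc clip around (262,235) and the bar centre around (329,260). Next I work out poses, vent setting and lid angle.

Run:
```python
from h import *
t=r.calibration('top');s=r.calibration('scene')
yaw=np.radians(7.5);X=np.array([np.cos(yaw),np.sin(yaw),0]);Y=np.array([-X[1],X[0],0]);O=np.array([.6645,.0186,0])
ch=lambda p:np.round([(p-O)@X,(p-O)@Y,p[2]],4)
print('bar',ch(onz(t,(328.8,260),.112)))
print('pointer',ch(onz(t,(416.2,185.5),.067)),'clip',ch(onz(t,(422.8,198.8),.066)))
for z in(.1,.113):print('knobtop',ch(onz(t,(403,184.5),z)))
# knob in scene: base~(205,140)/4, top (203,73)/4
# scene pts
f=lambda u,v:(u/4+195-.4,v/4+215-.4)
print('sc pointer',ch(onz(s,f(165,118),.067)),'clip',ch(onz(s,f(182,75),.068)), 'knob top',ch(onz(s,f(203,73),.113)), 'base',ch(onz(s,f(206,137),.063)))
H=O+.095*X+np.array([0,0,.1])
def ang(cal,uv,yo=.124):
    p=onplane(cal,uv,O+yo*Y,Y);c=ch(p);a=.095-c[0];b=c[2]-.1
    return c.tolist(),np.hypot(a,b),np.arctan2(b,a)-np.arctan2(.006,.206)
print('top clip',ang(t,(262.5,232)),'scene clip',ang(s,f(672,85)))
from scipy.optimize import least_squares
# triangulate the clip
o1,d1=ray(t,(262.5,233));o2,d2=ray(s,f(672,85))
k=np.linalg.lstsq(np.c_[d1,-d2],o2-o1,rcond=None)[0];print('tri',ch(o1+k[0]*d1),ch(o2+k[1]*d2))
# needle line in scene: two pts
print('needle',ang(s,f(576,258)),ang(s,f(640,150)))
```

```text
bar [-0.1439  0.0014  0.112 ]
pointer [-0.0026 -0.2172  0.067 ] clip [-0.0343 -0.2283  0.066 ]
knobtop [-0.001 -0.181  0.1  ]
knobtop [-0.0027 -0.1783  0.113 ]
sc pointer [ 0.0064 -0.2068  0.067 ] clip [-0.0298 -0.2297  0.068 ] knob top [-0.0028 -0.1761  0.113 ] base [-0.0005 -0.1774  0.063 ]
top clip ([-0.073, 0.124, 0.2082], np.float64(0.19982802606241196), np.float64(0.5430614008277768)) scene clip ([-0.0731, 0.124, 0.2154], np.float64(0.20389892103687063), np.float64(0.5724873743320424))
tri [-0.0753  0.1236  0.2139] [-0.0747  0.1228  0.2138]
needle ([0.0058, 0.124, 0.1456], np.float64(0.10017983829094555), np.float64(0.44345796167360396)) ([-0.0471, 0.124, 0.1868], np.float64(0.16651321268896352), np.float64(0.5192321383634249))
```

Bar and knob agree with the given geometry. Vent clip is roughly 32–34 mm and the lid mark about 0.55 rad. Moving high over to the knob.

{"name": "move_arm", "arguments": {
  "rows": [
    {"delta_pos":[0,0,-60],"twist":0},
    {"delta_pos":[-30,-20,-110],"twist":5},
    {"delta_pos":[-80,-50,-150],"twist":12},
    {"delta_pos":[-130,-80,-150],"twist":20},
    {"delta_pos":[-693,-421,-150],"twist":59},
    {"delta_pos":[-693,-421,-150],"twist":59},
    {"delta_pos":[-693,-421,-150],"twist":59},
    {"delta_pos":[-693,-421,-150],"twist":59},
    {"delta_pos":[-693,-421,-150],"twist":59},
    {"delta_pos":[-693,-421,-150],"twist":59},
    {"delta_pos":[-693,-421,-150],"twist":59},
    {"delta_pos":[-693,-421,-150],"twist":59},
    {"delta_pos":[-693,-421,-150],"twist":59},
    {"delta_pos":[-693,-421,-150],"twist":59},
    {"delta_pos":[-693,-421,-150],"twist":59},
    {"delta_pos":[-693,-421,-150],"twist":59},
    {"delta_pos":[-693,-421,-60],"twist":59},
    {"delta_pos":[-693,-421,-20],"twist":59},
    {"delta_pos":[-693,-421,-20],"twist":59}
  ],
  "hand": 50
}}

```text
clock: 2.48
position: [0.6829, -0.1557, 0.2407]
tcp_rot: [[-0.131, 0.991, -0.012], [0.991, 0.131, 0.005], [0.007, -0.011, -1.0]]
ft_force: [0.6, -0.3, 0.4]
finger_gap: 0.538
finger_force: 0.0
```

Run:
```python
from h import *
s=r.get_state();print(s['position'],s['tcp_rot'].round(4).tolist() if hasattr(s['tcp_rot'],'round') else s['tcp_rot'],s['clock'],s['ft_force'])
c=r.calibration('wrist');im=r.camera('wrist');cv2.imwrite('pics/w1.png',im);print(np.round(c['camera_matrix'],1).tolist(),np.round(c['extrinsics'],4).tolist());import pickle;pickle.dump(c,open('w1.pkl','wb'))
m=masks(im)
for k in('red','green'): print(k,comps(m[k],15))
```

```text
[ 0.68293792 -0.15571678  0.24065717] [[-0.1309, 0.9913, -0.012], [0.9914, 0.131, 0.0051], [0.0067, -0.0112, -0.9999]] 2.475 [ 0.63084114 -0.26584428  0.37158883]
[[355.1, 0.0, 312.6], [0.0, 355.1, 236.5], [0.0, 0.0, 1.0]] [[0.9913, -0.1298, -0.0212, 0.6771], [0.131, 0.9618, 0.2405, -0.0899], [-0.0108, -0.2412, 0.9704, 0.3998], [0.0, 0.0, 0.0, 1.0]]
red [([282, 267, 8, 18, 131], [285.8, 275.3])]
green [([317, 243, 6, 20, 116], [319.5, 252.8])]
```

View pics/w1.png

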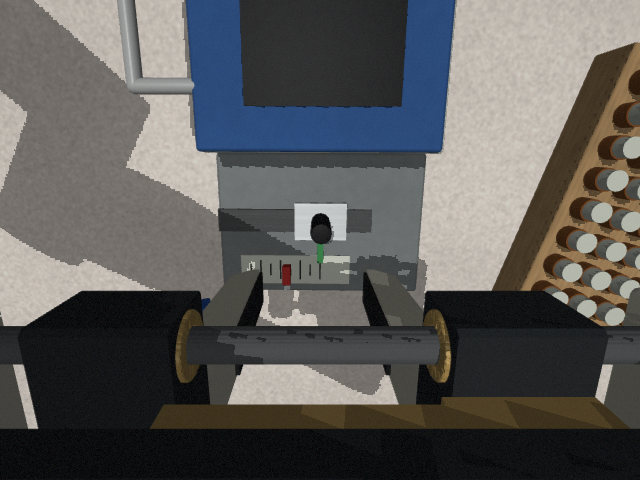

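The wrist view shows the knob top at (321,233), the green pointer tip near (319.5,262), the red clip at (286,275), and the plate spanning x 294–347.

Run:
```python
from h import *
import pickle
c=pickle.load(open('w1.pkl','rb'))
yaw=np.radians(7.5);X=np.array([np.cos(yaw),np.sin(yaw),0]);Y=np.array([-X[1],X[0],0]);O=np.array([.6645,.0186,0])
ch=lambda p:np.round([(p-O)@X,(p-O)@Y,p[2]],4)
for z in(.063,.068):print(z,'ptr',ch(onz(c,(319.5,261),z)),'clip',ch(onz(c,(285.8,275.3),z)))
k=onz(c,(321,233),.113);print('knobtop',k,ch(k));print('plate l/r',ch(onz(c,(294.5,222),.063)),ch(onz(c,(347,222),.063)))
print('lid corner',ch(onz(c,(197,151),.112)),ch(onz(c,(442,151),.112)))
s=r.get_state();R=np.array(s['tcp_rot']);d=np.r_[k[:2],.078]-s['position'];print('tool delta mm',R.T@d*1e3)
```

```text
0.063 ptr [ 0.0016 -0.218   0.063 ] clip [-0.0322 -0.2332  0.063 ]
0.068 ptr [ 0.0016 -0.2164  0.068 ] clip [-0.0317 -0.2314  0.068 ]
knobtop [ 0.68988124 -0.15709902  0.113     ] [ 0.0022 -0.1775  0.113 ]
plate l/r [-0.0228 -0.1785  0.063 ] [ 0.028  -0.1784  0.063 ]
lid corner [-0.0962 -0.1114  0.112 ] [ 0.0968 -0.1113  0.112 ]
tool delta mm [ -1.48400446   5.44909222 166.52424481]
```

{"name": "move_arm", "arguments": {
  "rows": [
    {"delta_pos":[-1,4,50],"twist":0},
    {"delta_pos":[-1,4,95],"twist":0},
    {"delta_pos":[-1,4,125],"twist":0},
    {"delta_pos":[-1,4,140],"twist":0},
    {"delta_pos":[-1,4,140],"twist":0},
    {"delta_pos":[-1,4,140],"twist":0}
  ]
}}

```text
clock: 3.28
position: [0.6925, -0.1594, 0.1095]
tcp_rot: [[-0.13, 0.991, 0.004], [0.992, 0.13, -0.002], [-0.002, 0.004, -1.0]]
ft_force: [0.2, 0.3, -0.1]
finger_gap: 0.538
finger_force: 0.0
```

{"name": "move_arm", "arguments": {
  "rows": [
    {"delta_pos":[2,-2,15],"twist":0},
    {"delta_pos":[2,-2,29],"twist":0},
    {"delta_pos":[2,-2,30],"twist":0},
    {"delta_pos":[2,-2,30],"twist":0},
    {"delta_pos":[2,-2,30],"twist":0}
  ]
}}

```text
clock: 3.9
position: [0.689, -0.1574, 0.077]
tcp_rot: [[-0.13, 0.992, 0.001], [0.992, 0.13, -0.0], [-0.0, 0.001, -1.0]]
ft_force: [-0.3, 0.0, 0.8]
finger_gap: 0.536
finger_force: 0.0
```

{"name": "move_arm", "arguments": {
  "rows": [
    {"delta_pos":[0,0,0],"twist":0},
    {"delta_pos":[0,0,0],"twist":0},
    {"delta_pos":[0,0,0],"twist":0},
    {"delta_pos":[0,0,0],"twist":0},
    {"delta_pos":[0,0,0],"twist":0},
    {"delta_pos":[0,0,0],"twist":0},
    {"delta_pos":[0,0,0],"twist":0},
    {"delta_pos":[0,0,0],"twist":0}
  ],
  "hand": 5,
  "grip_force": 30
}}

```text
clock: 4.9
position: [0.6885, -0.1573, 0.0767]
tcp_rot: [[-0.13, 0.992, -0.0], [0.992, 0.13, -0.0], [0.0, -0.0, -1.0]]
ft_force: [-4.1, 0.2, 2.5]
finger_gap: 0.19
finger_force: 30.0
```

Knob gripped. Pulling 33 mm.

{"name": "move_arm", "arguments": {
  "rows": [
    {"delta_pos":[0,-8,0],"twist":0},
    {"delta_pos":[0,-16,0],"twist":0},
    {"delta_pos":[0,-24,0],"twist":0},
    {"delta_pos":[0,-30,0],"twist":0},
    {"delta_pos":[0,-33,0],"twist":0},
    {"delta_pos":[0,-33,0],"twist":0},
    {"delta_pos":[0,-33,0],"twist":0}
  ]
}}

```text
clock: 5.78
position: [0.658, -0.1612, 0.0768]
tcp_rot: [[-0.13, 0.992, 0.005], [0.992, 0.13, 0.0], [-0.001, 0.005, -1.0]]
ft_force: [7.4, 1.6, -2.1]
finger_gap: 0.189
finger_force: 30.0
```

Run:
```python
from h import *
c=r.calibration('wrist');im=r.camera('wrist')
yaw=np.radians(7.5);X=np.array([np.cos(yaw),np.sin(yaw),0]);Y=np.array([-X[1],X[0],0]);O=np.array([.6645,.0186,0])
ch=lambda p:np.round([(p-O)@X,(p-O)@Y,p[2]],4)
m=masks(im)
for k in('red','green'):
  for q in comps(m[k],15): print(k,q,ch(onz(c,q[1],.066)))
print(r.get_state()['position'],r.get_state()['ft_force'])
cv2.imwrite('pics/w2.png',im)
```

```text
red ([300, 365, 14, 27, 376], [306.5, 377.9]) [-0.0322 -0.2337  0.066 ]
[ 0.65797962 -0.16115802  0.0767503 ] [ 6.96980373  1.39474001 -3.3482446 ]
```

View pics/w2.png

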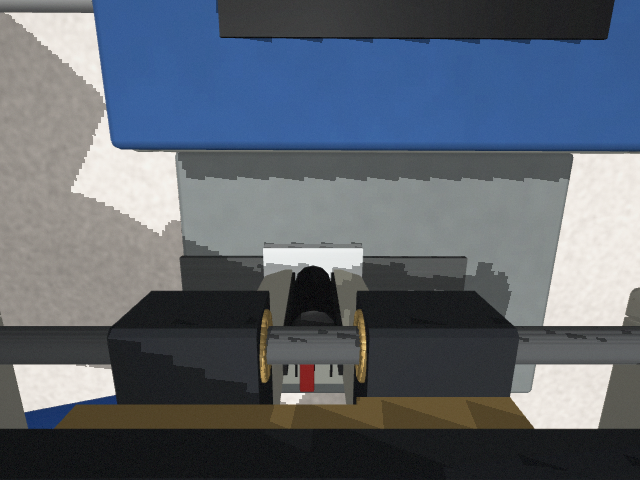

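The pointer is hidden behind the gripper. The plate edges are at x 263 and 363 (row 262) and the clip is at (306.5,378). I'll compare plate centre to clip, and also check the top camera.

Run:
```python
from h import *
c=r.calibration('wrist');t=r.calibration('top')
yaw=np.radians(7.5);X=np.array([np.cos(yaw),np.sin(yaw),0]);Y=np.array([-X[1],X[0],0]);O=np.array([.6645,.0186,0])
ch=lambda p:np.round([(p-O)@X,(p-O)@Y,p[2]],4)
im=cv2.imread('pics/w2.png');g=im[262].astype(int).min(1);
print('plate',[i for i in range(200,420) if g[i]>190][::200],g[258:268],g[358:368])
a,b=ch(onz(c,(263,262),.063)),ch(onz(c,(363,262),.063));print(a,b,(a+b)/2,'clip',ch(onz(c,(306.5,378),.068)),'TCP',ch(r.get_state()['position']))
tm=r.camera('top')
m=masks(tm)
for k in('red','green'):
  for q in comps(m[k],3): 
    if 400<q[1][0]<440: print(k,q,ch(onz(t,q[1],.066)))
```

```text
plate [264] [ 89  91  92  88  87 161 229 231 232 232] [229 229 229 229 154  65  58  85  89  90]
[-0.0541 -0.1678  0.063 ] [-0.003  -0.1679  0.063 ] [-0.02855 -0.16785  0.063  ] clip [-0.0321 -0.2323  0.068 ] TCP [-0.0299 -0.1774  0.0768]
```

About 3 mm short, so I pull 3 more, hold about 1.25 s, then ease it back home.

{"name": "move_arm", "arguments": {
  "rows": [
    {"delta_pos":[0,-3,0],"twist":0},
    {"delta_pos":[0,-3,0],"twist":0},
    {"delta_pos":[0,-3,0],"twist":0},
    {"delta_pos":[0,-3,0],"twist":0},
    {"delta_pos":[0,-3,0],"twist":0},
    {"delta_pos":[0,-3,0],"twist":0},
    {"delta_pos":[0,-3,0],"twist":0},
    {"delta_pos":[0,-3,0],"twist":0},
    {"delta_pos":[0,-3,0],"twist":0},
    {"delta_pos":[0,-3,0],"twist":0},
    {"delta_pos":[0,-3,0],"twist":0},
    {"delta_pos":[0,-3,0],"twist":0}
  ]
}}

```text
clock: 7.38
position: [0.6551, -0.1615, 0.0768]
tcp_rot: [[-0.13, 0.992, 0.005], [0.992, 0.13, 0.0], [-0.001, 0.005, -1.0]]
ft_force: [7.8, 1.8, -2.7]
finger_gap: 0.195
finger_force: 30.0
```

Run:
```python
from h import *
c=r.calibration('wrist')
im=r.camera('wrist');g=im[262].astype(int).min(1)
i=[i for i in range(200,420) if g[i]>150];e=(i[0],i[-1]+1)
yaw=np.radians(7.5);X=np.array([np.cos(yaw),np.sin(yaw),0])
f=lambda u,z:((onz(c,u,z)-[.6645,.0186,0])@X).round(4)
q=[q for q in comps(masks(im)['red'],100)];print(e,f(((e[0]+e[1])/2,262),.063),q,f(q[0][1],.068),r.get_state()['position'])
```

```text
(263, 363) -0.0314 [([305, 365, 14, 27, 375], [311.5, 377.9])] -0.0323 [ 0.65513796 -0.16153969  0.07676811]
```

Level within about 1 mm and held over 1 s. Returning home, then releasing.

{"name": "move_arm", "arguments": {
  "rows": [
    {"delta_pos":[0,6,0],"twist":0},
    {"delta_pos":[0,13,0],"twist":0},
    {"delta_pos":[0,20,0],"twist":0},
    {"delta_pos":[0,27,0],"twist":0},
    {"delta_pos":[0,32,0],"twist":0},
    {"delta_pos":[0,36,0],"twist":0},
    {"delta_pos":[0,36,0],"twist":0},
    {"delta_pos":[0,36,0],"twist":0},
    {"delta_pos":[0,36,0],"twist":0}
  ]
}}

```text
clock: 8.55
position: [0.6884, -0.1572, 0.0767]
tcp_rot: [[-0.13, 0.992, -0.0], [0.992, 0.13, 0.0], [0.0, -0.0, -1.0]]
ft_force: [1.4, 0.5, 1.5]
finger_gap: 0.188
finger_force: 30.0
```

{"name": "move_arm", "arguments": {
  "rows": [
    {"delta_pos":[0,0,0],"twist":0},
    {"delta_pos":[0,0,0],"twist":0},
    {"delta_pos":[0,0,0],"twist":0},
    {"delta_pos":[0,0,0],"twist":0},
    {"delta_pos":[0,0,0],"twist":0},
    {"delta_pos":[0,0,-20],"twist":0},
    {"delta_pos":[0,0,-60],"twist":0},
    {"delta_pos":[0,0,-110],"twist":0},
    {"delta_pos":[0,0,-160],"twist":0},
    {"delta_pos":[0,0,-160],"twist":0},
    {"delta_pos":[0,0,-160],"twist":0}
  ],
  "hand": 50
}}

```text
clock: 9.93
position: [0.6884, -0.1571, 0.2362]
tcp_rot: [[-0.13, 0.992, -0.001], [0.992, 0.13, 0.0], [0.0, -0.001, -1.0]]
ft_force: [-0.1, 0.3, -0.1]
finger_gap: 0.54
finger_force: 0.0
```

Run:
```python
from h import *
c=r.calibration('wrist');im=r.camera('wrist');s=r.get_state()
yaw=np.radians(7.5);X=np.array([np.cos(yaw),np.sin(yaw),0]);Y=np.array([-X[1],X[0],0]);O=np.array([.6645,.0186,0])
ch=lambda p:np.round([(p-O)@X,(p-O)@Y,p[2]],4)
m=masks(im)
for k in('red','green'):
  for q in comps(m[k],15): print(k,q,ch(onz(c,q[1],.066)))
bar=O-.145*X;R=np.array(s['tcp_rot']);p=np.array(s['position']);print(p,s['clock'],'bar',bar,'delta to z .25 above bar',R.T@(np.r_[bar[:2],.2366]-p)*1e3)
```

```text
red ([275, 264, 8, 20, 149], [278.4, 274.1]) [-0.0318 -0.2324  0.066 ]
green ([310, 241, 6, 21, 116], [312.5, 251.0]) [ 0.0018 -0.2087  0.066 ]
[ 0.68795601 -0.15692615  0.23505029] 9.975 bar [ 5.20740495e-01 -3.26297872e-04  0.00000000e+00] delta to z .25 above bar [ 176.99844793 -145.4562038    -0.99313226]
```

Vent is back home. Now above the bar.

{"name": "move_arm", "arguments": {
  "rows": [
    {"delta_pos":[20,-50,0],"twist":0},
    {"delta_pos":[60,-90,0],"twist":0},
    {"delta_pos":[110,-130,0],"twist":0},
    {"delta_pos":[150,-144,0],"twist":0},
    {"delta_pos":[176,-144,0],"twist":0},
    {"delta_pos":[176,-144,30],"twist":0},
    {"delta_pos":[176,-144,60],"twist":0},
    {"delta_pos":[176,-144,70],"twist":0},
    {"delta_pos":[176,-144,70],"twist":0},
    {"delta_pos":[176,-144,70],"twist":0}
  ],
  "hand": 30
}}

```text
clock: 11.22
position: [0.5236, -0.0017, 0.1674]
tcp_rot: [[-0.13, 0.992, 0.001], [0.992, 0.13, -0.0], [-0.0, 0.001, -1.0]]
ft_force: [0.5, 0.1, 0.1]
finger_gap: 0.324
finger_force: 0.0
```

Run:
```python
from h import *
c=r.calibration('wrist');s=r.get_state();im=r.camera('wrist');cv2.imwrite('pics/w3.png',im)
yaw=np.radians(7.5);X=np.array([np.cos(yaw),np.sin(yaw),0]);O=np.array([.6645,.0186,0])
print(s['position'],s['ft_force'],'bar centre px',proj(c,O-.145*X+[0,0,.106]),((np.array(s['position'])-O)@X))
```

```text
[ 0.52364948 -0.00166301  0.16737733] [0.54944074 0.13429014 0.09801675] bar centre px [306.48387451 250.08157233] -0.14229037344768877
```

View pics/w3.png

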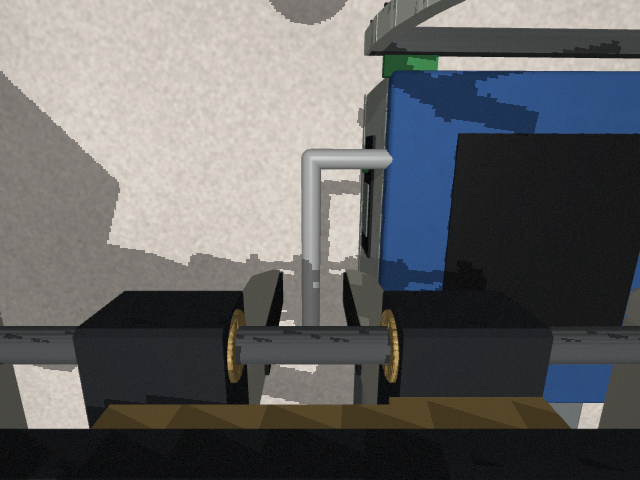

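The bar (column about 311) is centred between the open jaws (279–348). Descending to put the bar at TCP height, then closing.

{"name": "move_arm", "arguments": {
  "rows": [
    {"delta_pos":[0,0,25],"twist":0},
    {"delta_pos":[0,0,48],"twist":0},
    {"delta_pos":[0,0,60],"twist":0},
    {"delta_pos":[0,0,60],"twist":0},
    {"delta_pos":[0,0,60],"twist":0}
  ]
}}

```text
clock: 11.9
position: [0.5238, -0.0016, 0.1076]
tcp_rot: [[-0.13, 0.992, 0.002], [0.992, 0.13, -0.0], [-0.001, 0.002, -1.0]]
ft_force: [-0.6, 0.2, 0.0]
finger_gap: 0.324
finger_force: 0.0
```

{"name": "move_arm", "arguments": {
  "rows": [
    {"delta_pos":[0,0,0],"twist":0},
    {"delta_pos":[0,0,0],"twist":0},
    {"delta_pos":[0,0,0],"twist":0},
    {"delta_pos":[0,0,0],"twist":0},
    {"delta_pos":[0,0,0],"twist":0},
    {"delta_pos":[0,0,0],"twist":0}
  ],
  "hand": 3,
  "grip_force": 40
}}

```text
clock: 12.65
position: [0.5225, -0.0015, 0.1067]
tcp_rot: [[-0.13, 0.992, -0.001], [0.992, 0.13, -0.0], [-0.0, -0.001, -1.0]]
ft_force: [-5.1, -1.4, 4.2]
finger_gap: 0.119
finger_force: 40.0
```

Run:
```python
from h import *
a0=np.arctan2(6,240);L=np.hypot(6,240)
for th in np.arange(0,.66,.05):
    print(round(th,2),(L*(np.cos(a0)-np.cos(th+a0))).round(1),(L*(np.sin(th+a0)-np.sin(a0))).round(1))
```

```text
0.0 0.0 0.0
0.05 0.6 12.0
0.1 1.8 23.9
0.15 3.6 35.8
0.2 6.0 47.6
0.25 8.9 59.2
0.3 12.5 70.7
0.35 16.6 81.9
0.4 21.3 93.0
0.45 26.5 103.8
0.5 32.3 114.3
0.55 38.5 124.6
0.6 45.3 134.5
0.65 52.6 144.0
```

Bar gripped. Lifting along the arc to about 0.5 rad.

{"name": "move_arm", "arguments": {
  "rows": [
    {"delta_pos":[0,0.6,-12],"twist":0},
    {"delta_pos":[0,1.8,-23.9],"twist":0},
    {"delta_pos":[0,3.6,-35.8],"twist":0},
    {"delta_pos":[0,6,-47.6],"twist":0},
    {"delta_pos":[0,8.9,-59.2],"twist":0},
    {"delta_pos":[0,12.5,-70.7],"twist":0},
    {"delta_pos":[0,16.6,-81.9],"twist":0},
    {"delta_pos":[0,21.3,-93],"twist":0},
    {"delta_pos":[0,26.5,-103.8],"twist":0},
    {"delta_pos":[0,32.3,-114.3],"twist":0},
    {"delta_pos":[0,32.3,-114.3],"twist":0},
    {"delta_pos":[0,32.3,-114.3],"twist":0},
    {"delta_pos":[0,32.3,-114.3],"twist":0}
  ]
}}

```text
clock: 14.28
position: [0.5526, 0.0023, 0.2212]
tcp_rot: [[-0.13, 0.992, -0.005], [0.992, 0.13, -0.001], [-0.0, -0.005, -1.0]]
ft_force: [-10.4, -4.0, -1.0]
finger_gap: 0.114
finger_force: 40.0
```

```bash
cat > lid.py <<'E'
from h import *
yaw=np.radians(7.5);X=np.array([np.cos(yaw),np.sin(yaw),0]);Y=np.array([-X[1],X[0],0]);O=np.array([.6645,.0186,0])
def ang(cal,uv,yo):
    p=onplane(cal,uv,O+yo*Y,Y);a=.095-(p-O)@X;b=p[2]-.1
    return np.round([a,b,np.hypot(a,b),np.arctan2(b,a)],4)
def report(tag):
    for n in('scene','top','wrist'):
        c=r.calibration(n);im=r.camera(n);m=masks(im);cv2.imwrite(f'pics/{tag}_{n}.png',im)
        for k,yo in(('red',.124),('green',.113)):
            for q in comps(m[k],5): 
                a=ang(c,q[1],yo)
                if .05<a[2]<.25: print(n,k,q,a)
    s=r.get_state();print(s['position'],s['ft_force'],s['clock'],s['finger_gap'])
E
python3 -c "
from lid import *
report('l1')
a=cv2.imread('pics/l1_scene.png')[190:310,270:430];b=cv2.imread('pics/l1_wrist.png')
a=cv2.resize(a,None,fx=3,fy=3,interpolation=2);b=cv2.resize(b,(320,240))
o=np.zeros((600,800,3),np.uint8);o[:360,:480]=a;o[360:,:320]=b;o[:360,480:800]=cv2.resize(cv2.imread('pics/l1_top.png')[180:270,230:310],(320,360),interpolation=2);cv2.imwrite('pics/l1.png',o)"
```

```text
scene red ([338, 232, 31, 49, 172], [354.9, 251.5]) [0.1431 0.0879 0.1679 0.5509]
scene green ([350, 239, 11, 13, 67], [355.1, 245.0]) [0.1577 0.0909 0.182  0.5228]
top red ([255, 190, 2, 17, 22], [255.7, 196.9]) [0.1048 0.1491 0.1823 0.9581]
top red ([256, 228, 12, 10, 54], [261.6, 233.9]) [0.1727 0.1275 0.2147 0.6359]
top green ([264, 221, 9, 14, 60], [267.9, 226.6]) [0.1585 0.102  0.1885 0.5717]
wrist red ([388, 0, 53, 37, 1227], [410.5, 18.2]) [0.1607 0.0911 0.1847 0.5156]
wrist red ([481, 0, 75, 30, 714], [520.2, 12.2]) [0.1131 0.0986 0.15   0.7169]
wrist red ([503, 14, 4, 3, 5], [504.6, 14.8]) [0.1184 0.0953 0.152  0.6776]
wrist red ([544, 28, 5, 3, 6], [545.7, 29.0]) [0.0864 0.0745 0.1141 0.7112]
wrist green ([387, 22, 59, 42, 1472], [416.6, 45.8]) [0.156  0.0875 0.1789 0.5112]
[0.55258908 0.00232058 0.22118317] [-9.89910022 -4.51559508 -0.01734109] 14.425 0.11521990159532854
```

View pics/l1.png

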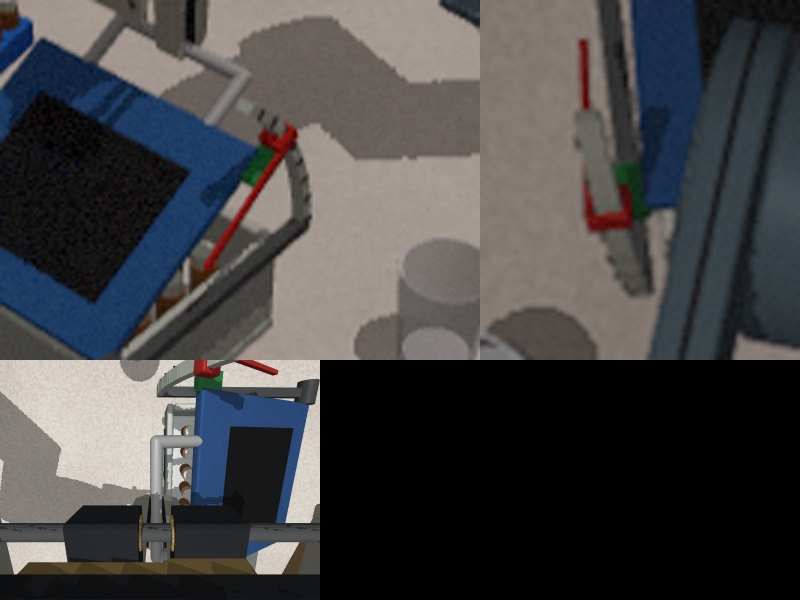

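The lid is at about 0.50 rad with the pointer just under the clip, and the clip is at about 0.56. I raise it the rest and ease the x load slightly.

{"name": "move_arm", "arguments": {
  "rows": [
    {"delta_pos":[0,2,-4],"twist":0},
    {"delta_pos":[0,4,-8],"twist":0},
    {"delta_pos":[0,6,-12],"twist":0},
    {"delta_pos":[0,6,-12],"twist":0},
    {"delta_pos":[0,6,-12],"twist":0},
    {"delta_pos":[0,6,-12],"twist":0}
  ]
}}

```text
clock: 15.18
position: [0.5594, 0.0032, 0.233]
tcp_rot: [[-0.13, 0.992, -0.004], [0.992, 0.13, -0.001], [-0.0, -0.004, -1.0]]
ft_force: [-6.1, -4.4, -4.1]
finger_gap: 0.116
finger_force: 40.0
```

```bash
python3 -c "
from lid import *
report('l2')
a=cv2.imread('pics/l2_scene.png')[210:290,310:400];b=cv2.imread('pics/l2_wrist.png')[:200,260:580]
o=np.zeros((600,800,3),np.uint8);o[:400,:450]=cv2.resize(a,(450,400),interpolation=2);o[400:,:320]=b;o[:400,450:800]=cv2.resize(cv2.imread('pics/l2_top.png')[180:270,230:310],(350,400),interpolation=2);cv2.imwrite('pics/l2.png',o)"
```

```text
scene red ([338, 232, 31, 48, 172], [355.0, 251.3]) [0.1434 0.0882 0.1684 0.5516]
scene green ([349, 236, 12, 15, 91], [354.6, 243.5]) [0.1556 0.0963 0.183  0.5543]
top red ([255, 190, 2, 17, 20], [255.8, 197.2]) [0.1053 0.1481 0.1817 0.953 ]
top red ([256, 228, 12, 10, 54], [261.6, 233.9]) [0.1727 0.1275 0.2147 0.6359]
top green ([263, 218, 9, 13, 63], [267.0, 223.2]) [0.1525 0.1114 0.1888 0.6308]
wrist red ([367, 0, 49, 45, 1295], [385.7, 23.9]) [0.1639 0.0947 0.1893 0.5241]
wrist red ([449, 7, 81, 29, 752], [492.6, 20.2]) [0.1134 0.0998 0.1511 0.7218]
wrist green ([384, 21, 56, 44, 1416], [415.9, 45.3]) [0.1496 0.1002 0.1801 0.5899]
[0.55939129 0.00316326 0.23299772] [-5.79080926 -4.71206228 -3.52792169] 15.325 0.11808753376447954
```

View pics/l2.png

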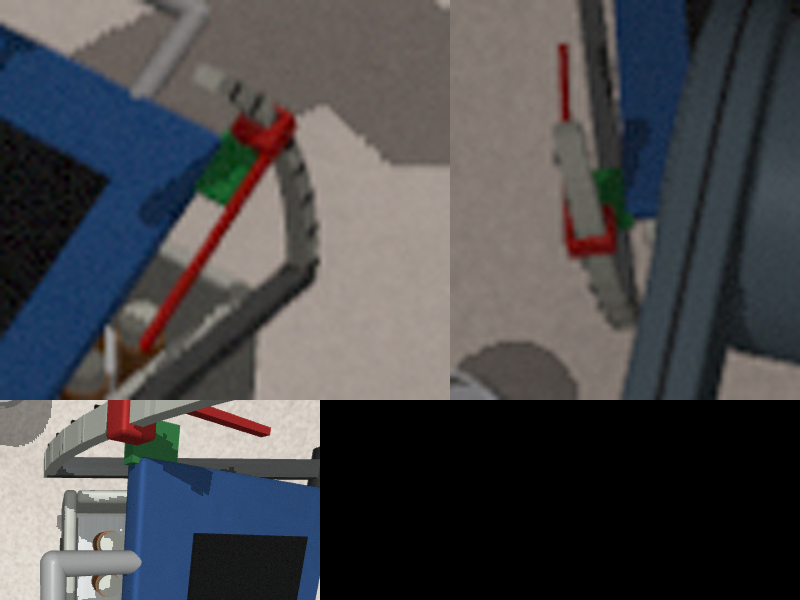

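The pointer is close to the clip from all views. I check parallelism by fitting needle and lid-edge lines in the scene view.

```bash
python3 -c "
from lid import *
c=r.calibration('scene')
for tag in('l1','l2'):
    im=cv2.imread(f'pics/{tag}_scene.png');m=masks(im)
    ys,xs=np.nonzero(m['red'][249:282,330:375]);n=np.c_[xs+330,ys+249]
    h=cv2.cvtColor(im,cv2.COLOR_BGR2HSV).astype(int);bl=(h[...,0]>95)&(h[...,0]<128)&(h[...,1]>110)
    e=[]
    for y in range(244,275):
        x=[x for x in range(270,372) if bl[y,x] and bl[y,x-1] and bl[y,x-2]]
        if x:e.append((x[-1]+.5,y))
    for nm,P,yo in(('needle',n,.124),('edge',np.array(e),.109)):
        vx,vy,x0,y0=cv2.fitLine(P.astype(np.float32),cv2.DIST_HUBER,0,.01,.01).ravel()
        q=[ang(c,(x0+t*vx,y0+t*vy),yo) for t in(-12,12)];d=(q[0]-q[1])[:2];d*=np.sign(d[0])
        print(tag,nm,len(P),'slope ang',np.arctan2(d[1],d[0]).round(4),q[0][:2],q[1][:2], 'resid',np.abs((P-[x0,y0])@[vy,-vx]).mean().round(2))
"
```

```text
l1 needle 87 slope ang 0.5427 [0.1028 0.057 ] [0.1474 0.0839] resid 0.6
l1 edge 31 slope ang 0.5562 [0.1013 0.0589] [0.1457 0.0865] resid 0.28
l2 needle 86 slope ang 0.5613 [0.0971 0.0533] [0.141  0.0809] resid 0.59
l2 edge 31 slope ang 0.5982 [0.094  0.0621] [0.1367 0.0912] resid 0.27
```

```bash
python3 -c "
from lid import *
w=r.calibration('wrist');sc=r.calibration('scene')
im=cv2.imread('pics/l2_wrist.png');m=masks(im)
red=m['red'].copy();red[:,:455]=False;ys,xs=np.nonzero(red[:45,:540]);n=np.c_[xs,ys]
h=cv2.cvtColor(im,cv2.COLOR_BGR2HSV).astype(int);bl=(h[...,0]>95)&(h[...,0]<128)&(h[...,1]>110)
e=[(x,y) for x in range(425,575,3) for y in [next((y for y in range(40,150) if bl[y:y+4,x].all()),None)] if y]
def ln(P):
    vx,vy,x0,y0=cv2.fitLine(np.array(P,np.float32),cv2.DIST_HUBER,0,.01,.01).ravel();return (x0-30*vx,y0-30*vy),(x0+30*vx,y0+30*vy),np.abs((np.array(P)-[x0,y0])@[vy,-vx]).mean()
for nm,P,yo in(('needle',n,.137),('edge',e,.109)):
    a,b,rs=ln(P);q=[ang(w,u,yo) for u in(a,b)];d=(q[0]-q[1])[:2];print(nm,len(P),rs.round(2),np.round(a,1),np.round(b,1),'slope',np.arctan2(*d[::-1]).round(4),q)
s=cv2.imread('pics/l2_scene.png');ys,xs=np.nonzero(masks(s)['red'][249:282,330:375])
a2,b2,_=ln(np.c_[xs+330,ys+249]);a1,b1,_=ln(n)
N=lambda c,a,b:np.cross(ray(c,a)[1],ray(c,b)[1])
n1,n2=N(w,a1,b1),N(sc,a2,b2);d=np.cross(n1,n2);d/=np.linalg.norm(d);print('needle 3D dir',d@X,d@Y,d[2],'ang',np.arctan2(abs(d[2]),abs(d@X)))
p=np.linalg.lstsq(np.array([n1,n2,X]),np.array([n1@ray(w,a1)[0],n2@ray(sc,a2)[0],(O-.03*X)@X]),rcond=None)[0];print('needle pt at chamber x=-.03: y,z',(p-O)@Y,p[2],'ang',np.arctan2(p[2]-.1,.125))
"
```

```text
needle 754 2.76 [465.1  11.7] [522.4  29.4] slope 0.5632 [array([0.1161, 0.071 , 0.1361, 0.5485]), array([0.067 , 0.04  , 0.078 , 0.5385])]
edge 50 0.28 [469.   68.4] [528.   78.9] slope 0.5579 [array([0.1092, 0.0668, 0.128 , 0.5488]), array([0.0552, 0.0331, 0.0643, 0.5397])]
needle 3D dir 0.8466796295620284 -0.0004461406425702863 -0.5321028151055334 ang 0.5610822967176793
needle pt at chamber x=-.03: y,z 0.13184092447912335 0.1886879073475359 ang 0.6170755561977814
```

Needle slope (0.561–0.563 rad) and lid edge slope (0.558) agree, and the TCP rise also gives 0.558. The lid is held steady, so I'm handing in.

```bash
python3 -c "
from workcell import r
s=r.get_state();print(max(abs(x) for x in s['dq']),s['finger_force'],s['clock']);print(r.hand_in())"
```

```text
0.05027259330852305 40.000044107437134 15.325
the job is handed in; nothing more can be done
None
```

I vented the slide level with its clip for over a second and let it go home. The job is handed in with the lid held steady at about 0.56 rad, level with its red clip; `hand_in` returned no verdict, so the result isn't confirmed.

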